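# Check the glass leaves and lock them in the drying cabinet

## Robot

A 7-joint arm with a two-finger parallel gripper is mounted at the origin on the work surface. World frame = base frame: x ahead of the robot, y to its left, z up, the work surface at z = 0. Lengths are in m, angles in rad, forces in N, time in s.
With the tool pointing down it reaches from about 0.425 to 0.95 m from the base axis. Payload 4.7 kg.
Tool frame: the origin (TCP) lies on the centre line of the jaws, within the pads' length; the fingertips stand robot.nose_length ahead of it and the grasp point (between the pads) lies 8 mm behind it (robot.nose_length is the distance from the TCP to the fingertips, in m); z points along the fingers, x is the direction in which the jaws open and shut, and the axes are right-handed (so a half turn about z gives the same grasp; the last joint's range is limited). The gripper opens to 85 mm and grips with 20 to 120 N. Pads are 22 mm wide; open, the fingers measure 114 mm over their backs; the gripper's body (76 mm by 85 mm) begins 54 mm behind the grasp point. The pads swing forward as they close: fully open they stand 13 mm farther back than shut.
Start: joints at [-1.186, 0.469, -0.049, 1.532, 0.024, 1.141, -0.082], TCP at [0.271, 0.618, 0.242] pointing down, gripper open.
Joint ranges: [-2.59, 2.59], [-0.33, 1.99], [-1.39, 1.29], [0.1, 2.45], [-1.04, 4.18], [0.21, 1.99], [-2.66, 2.66]. Speed limits (rad/s): [2.57, 2.57, 3.14, 3.14, 3.14, 3.14, 3.14].

## Interface

Orientations are given as [roll, pitch, yaw] about the fixed x, y, z axes, in that order (R = Rz(yaw) Ry(pitch) Rx(roll)).
In Python, from plant import robot gives the robot as it stands. Calls block until the motion is done:
- robot.goto(position, orientation): joint-space move of the TCP to a pose.
- robot.move_straight(position, vel=0.15, attitude=None, contact_N=None): straight line of the TCP; attitude=None keeps the orientation; vel is the mean speed in m/s. With contact_N (N) it stops when the force on the tool has changed by that much, and returns True; else False.
- robot.move_joints(angles): joint-space move.
- robot.grip(opening, strength=None): opening from 0.0 (shut) to 1.0 (fully open); strength is the grip in N (None keeps the last); returns when the fingers have stopped.
- robot.sleep(seconds).
- robot.inverse_kinematics(position, orientation): joint angles nearest the present ones, or None.
- robot.sense(): the state.
- robot.grab_frame(name): name is "side" or "top"; returns a dict with "image" (400x640x3 uint8, red, green, blue), "range_z" (400x640 float32, m along the optical axis (not along the pixel's ray), 0 where there is no reading), "fx", "fy", "cx", "cy" (pixels), "dist_coeffs" ([k1, k2, p1, p2, k3] as OpenCV has them; the pictures are not rectified), "R" (3x3) and "t" (3): a world point X has camera coordinates R X + t. Camera axes: x right, y down, z forward; pixel columns grow to the right and rows downward; lengths in m; the calibration is good to about 2 mm. A picture is of the moment at which its call begins.
A pose or a line that the arm cannot do raises robot.IKError and nothing moves.
- robot.close_job(): hands the job in, once; it reports no verdict.
The state is a dict: "t": time; "joint_pos": joint angles; "joint_velocities": joint speeds; "effort": joint torques, N m; "tcp_pos": TCP position; "tcp_rot": TCP orientation; "wrist_force": force on the tool from outside, world axes, zero at the start; "torque": the same for the moment, N m; "opening": opening from 0.0 (shut) to 1.0 (fully open).
Only numpy, scipy, OpenCV 4.12 (cv2) and the standard library are available. Lean on these libraries where they do the work, as an engineer would, in place of code of your own. Each camera call takes 0.05 s, during which the arm holds its last target. There are 200 camera calls.

## Task

Lift the latch bar out of its catch, swing the cabinet's gate wide open and pull the tray fully out; lay all the glass leaves that are on the bench flat in the tray, then take the tester and touch its tip to the solder knot of each leaf for about half a second, in the order ruby, amber, cobalt, opal, leaving out any that are missing. Then stand the tester back upright in its stand, push the tray fully in, and shut the gate so that the latch bar lies level in its catch again, with every leaf still flat in the tray. Do not disturb the bowl, the spool or the jar.

Things in the scene. Friction and masses are not known exactly. Their poses are not given: they have to be found in the camera images.
- cabinet: Low wooden drying cabinet, fixed, 225 deep x 290 wide x 120 mm high; origin at the centre of its underside, z up; its front looks along its own -x (to the robot's right). Its roof begins 80 mm behind the gate, so the tray handle can be reached from above. A steel jamb with the latch's catch stands at the front's own +y end (nearest the robot).
- gate (a joint): Barred aluminium gate across the cabinet's front, 264 mm wide, 8 mm thick, top edge 95 mm above the bench. Hinge angle in rad: 0 shut, up to 2.0 open; turns anticlockwise seen from above about the vertical line through gate_hinge as it opens, outwards (cabinet's own -x). Hinge friction: it stays where left. Latched, it can move 0.01 at most.
- gate_hinge (a point): Point on the gate's vertical hinge line, 80 mm above the bench, at the cabinet's own -y end (far from the robot).
- latch (a joint): Brass gravity latch bar, 150 x 10 x 16 mm, 30 mm in front of the gate, pivoted at its hinge-side end on an axis square to the gate. Rad: 0 level (it falls there by its weight, in the catch or not), grows as the free end is lifted, to 0.6. Above 0.12 it clears the catch's 13 mm lip and the gate can swing. The lip's 45 degree front ramp lifts the bar when the gate is pushed shut.
- latch_pivot (a point): Centre of the latch bar's pivot, 80 mm above the bench, carried round by the gate.
- latch_tab (a point): Grip point on the red thumb tab standing up from the bar: 75 mm along the bar from the pivot, 65 mm above the bar's axis (145 mm above the bench when level). The tab is 12 mm thick square to the gate, 28 mm wide, and ends 19 mm above this point. Pinched across its thickness from above, it can be lifted round the pivot (turning between the fingers) and used to swing the gate.
- tray (a joint): Steel tray sliding in the cabinet, in m: 0 fully in, 0.17 fully out (end stop) along the cabinet's own -x. About 1.5 N of friction. It can come out only when the gate is open.
- tray_in (a point): Centre of the tray's floor, 28 mm above the bench; axes as the cabinet's. The floor is 150 mm (own x) x 245 mm (own y) inside; walls 14 mm high above the floor and 5 mm thick.
- tray_handle (a point): Grip point on the tray's upright black handle, an 18 x 18 mm square post (sides along the cabinet's axes) in the middle of the tray's front wall, 100 mm above the bench; the post ends 12 mm above this point.
- stand: Fixed red stand, a tube 90 mm high and 64 mm wide at the foot with a round 30 mm hole right through; origin at the centre of its underside.
- tester: Contact tester, 155 mm long, upright in the stand: brass tip (8 mm wide, lowest 36 mm), 20 mm round shaft, a 44 mm wide collar 85 to 93 mm above the tip that rests on the stand's top, and a pale green square handle 26 x 26 mm (sides along its own x and y) 93 to 155 mm above the tip. Origin at the tip's end, z up along the tool. 0.14 kg.
- tester_tip (a point): The end of the tester's tip (the tester's origin).
- ruby: The ruby leaf: a dark red leaf-shaped glass suncatcher lying flat, a long hexagon 120 mm (own x) x 40 mm (own y), 12 mm thick, with straight parallel sides over its middle 60 mm; origin at the centre of its underside. About 0.12 kg. May be absent.
- ruby_knot (a point): Middle of the top of the ruby leaf's solder knot: a flat silvery boss 18 mm wide and 4 mm high at the middle of the leaf's upper face, 16 mm above its underside.
- amber: The amber leaf: an amber yellow leaf-shaped glass suncatcher lying flat, a long hexagon 120 mm (own x) x 40 mm (own y), 12 mm thick, with straight parallel sides over its middle 60 mm; origin at the centre of its underside. About 0.12 kg. May be absent.
- amber_knot (a point): Middle of the top of the amber leaf's solder knot: a flat silvery boss 18 mm wide and 4 mm high at the middle of the leaf's upper face, 16 mm above its underside.
- cobalt: The cobalt leaf: a deep blue leaf-shaped glass suncatcher lying flat, a long hexagon 120 mm (own x) x 40 mm (own y), 12 mm thick, with straight parallel sides over its middle 60 mm; origin at the centre of its underside. About 0.12 kg. May be absent.
- cobalt_knot (a point): Middle of the top of the cobalt leaf's solder knot: a flat silvery boss 18 mm wide and 4 mm high at the middle of the leaf's upper face, 16 mm above its underside.
- opal: The opal leaf: a milky white leaf-shaped glass suncatcher lying flat, a long hexagon 120 mm (own x) x 40 mm (own y), 12 mm thick, with straight parallel sides over its middle 60 mm; origin at the centre of its underside. About 0.12 kg. May be absent.
- opal_knot (a point): Middle of the top of the opal leaf's solder knot: a flat silvery boss 18 mm wide and 4 mm high at the middle of the leaf's upper face, 16 mm above its underside.
- bowl: Bystander: a clear glass bowl 110 mm wide, 45 mm high; origin at the centre of its underside. To be left alone.
- spool: Bystander: an aluminium spool 70 mm wide, 45 mm high; origin at the centre of its underside. To be left alone.
- jar: Bystander: an amber glass jar of brushes, 68 mm wide, 160 mm high with the brushes; origin at the centre of its underside. To be left alone.
Not all that is in view belongs to the job. Of the things like the tester, leave any that is purple; of the rest the larger one is meant.

How it is judged:
On the way, in this order (a step that is already met when the one before it is completed fails the run):
1. the latch bar is lifted out of its catch (value of joint latch above 0.13 rad), for 0.1 s.
2. the gate is swung wide open (value of joint gate above 1.2 rad), for 0.2 s.
3. the tray is pulled fully out (value of joint tray above 0.155 m), for 0.2 s.
4. all the leaves lie flat in the tray, released (x of ruby in the frame of tray_in between -0.075 and 0.075 m and y of ruby in the frame of tray_in between -0.122 and 0.122 m and z of ruby in the frame of tray_in between -0.008 and 0.008 m and angle between each of ruby, amber, cobalt, opal's own z axis and vertical below 0.12 rad and linear speed of each of ruby, amber, cobalt, opal below 0.03 m/s and contact force between each of ruby, amber, cobalt, opal and the fingers below 0.1 N and x of amber in the frame of tray_in between -0.075 and 0.075 m and y of amber in the frame of tray_in between -0.122 and 0.122 m and z of amber in the frame of tray_in between -0.008 and 0.008 m and x of cobalt in the frame of tray_in between -0.075 and 0.075 m and y of cobalt in the frame of tray_in between -0.122 and 0.122 m and z of cobalt in the frame of tray_in between -0.008 and 0.008 m and x of opal in the frame of tray_in between -0.075 and 0.075 m and y of opal in the frame of tray_in between -0.122 and 0.122 m and z of opal in the frame of tray_in between -0.008 and 0.008 m), for 0.3 s.
5. the tester's tip touches the ruby leaf's solder knot (distance between tester_tip and ruby_knot below 0.01 m and contact force between tester and ruby above 0.2 N), for 0.2 s.
6. the tester's tip touches the amber leaf's solder knot (distance between tester_tip and amber_knot below 0.01 m and contact force between tester and amber above 0.2 N), for 0.2 s.
7. the tester's tip touches the cobalt leaf's solder knot (distance between tester_tip and cobalt_knot below 0.01 m and contact force between tester and cobalt above 0.2 N), for 0.2 s.
8. the tester's tip touches the opal leaf's solder knot (distance between tester_tip and opal_knot below 0.01 m and contact force between tester and opal above 0.2 N), for 0.2 s.
9. the tester stands in its stand, released (horizontal distance between tester and stand below 0.01 m and z of tester in the frame of stand below 0.015 m and angle between tester's own z axis and vertical below 0.12 rad and contact force between tester and the fingers below 0.1 N), for 0.3 s.
10. the tray is pushed fully in (value of joint tray below 0.012 m), for 0.2 s.
At the end, for the whole second after the job is handed in: Gate shut (0.03 rad), latch bar level (0.05 rad), tray in (12 mm); every leaf present flat (0.12 rad) on the tray floor, at rest; tester released in its stand, upright (0.12 rad), within 10 mm of the middle, collar within 10 mm of the stand's top; bystanders moved under 40 mm (all of step 9 and value of joint gate below 0.03 rad and value of joint latch below 0.05 rad and value of joint tray below 0.012 m and x of ruby in the frame of tray_in between -0.075 and 0.075 m and y of ruby in the frame of tray_in between -0.122 and 0.122 m and z of ruby in the frame of tray_in between -0.008 and 0.008 m and angle between each of ruby, amber, cobalt, opal's own z axis and vertical below 0.12 rad and linear speed of each of ruby, amber, cobalt, opal below 0.03 m/s and x of amber in the frame of tray_in between -0.075 and 0.075 m and y of amber in the frame of tray_in between -0.122 and 0.122 m and z of amber in the frame of tray_in between -0.008 and 0.008 m and x of cobalt in the frame of tray_in between -0.075 and 0.075 m and y of cobalt in the frame of tray_in between -0.122 and 0.122 m and z of cobalt in the frame of tray_in between -0.008 and 0.008 m and x of opal in the frame of tray_in between -0.075 and 0.075 m and y of opal in the frame of tray_in between -0.122 and 0.122 m and z of opal in the frame of tray_in between -0.008 and 0.008 m); the robot touches nothing.
It fails at once if the bowl is disturbed (moved by more than 40 mm) (distance of bowl from where it was at the start of the episode above 0.04 m).
It fails at once if the spool is disturbed (moved by more than 40 mm) (distance of spool from where it was at the start of the episode above 0.04 m).
It fails at once if the jar is disturbed (moved by more than 40 mm) (distance of jar from where it was at the start of the episode above 0.04 m).
Of ruby, amber, cobalt, opal only 2 to 3 are there at a start; the rules pass over those that are not, and their reading is None.
At some moment in a run one of ruby, amber, cobalt, opal may be knocked a few centimetres aside while the robot is not near it.
It also fails if it takes over 210 s, if anything falls off the work surface, if the arm or the gripper's body presses on something with over 40 N, if the wrist force passes 120 N, or if a joint passes its speed limit or range.

## Working session

There is one attempt and no reset: what is moved stays moved. The work goes in short steps, each a Python script; the robot and the scene stay as the last script left them, time stands still between calls to the robot, and variables do not carry over. Pictures are saved under pics/ and viewed, about 12 in all and at most 16, crops included, and the job is handed in when it is done.

```bash
ls; mkdir -p pics; python3 - <<'E'
from plant import robot
import cv2
s=robot.sense();print(s, robot.nose_length)
for n in("top","side"):
    f=robot.grab_frame(n);cv2.imwrite(f"pics/{n}0.png",f["image"][...,::-1])
    print(n,{k:f[k] for k in("fx","fy","cx","cy","dist_coeffs","R","t")})
E
```

```text
pics
{'t': 0.0, 'joint_pos': array([-1.18590871,  0.46940174, -0.04859035,  1.53371064,  0.02413585,
        1.14100553, -0.08234075]), 'joint_velocities': array([-1.56262927e-03,  3.24562883e-04, -3.87641275e-04,  6.62643596e-05,
       -1.94369068e-03,  6.88208008e-04, -6.83221420e-04]), 'effort': array([-8.22133024e-04, -5.10312903e+01, -4.71652555e-02, -2.37707090e+01,
        1.05966552e-02,  7.50968320e-03,  7.98921633e-06]), 'tcp_pos': array([0.27117509, 0.61750763, 0.24128109]), 'tcp_rot': array([3.14148534e+00, 1.93547940e-03, 1.15701072e+00]), 'wrist_force': array([-0.13199129,  0.547948  , -0.00459065]), 'torque': array([ 0.03171696, -0.01008292, -0.0339616 ]), 'opening': 0.9971294916832856} 0.011
top {'fx': 410.1842086683922, 'fy': 410.1842086683922, 'cx': 327.1401229590471, 'cy': 200.28295716340207, 'dist_coeffs': array([-0.06632946,  0.        ,  0.        ,  0.        ,  0.        ]), 'R': array([[-0.01865304, -0.99951869, -0.02478831],
       [-0.99686092,  0.02049998, -0.07647255],
       [ 0.0769439 ,  0.02328405, -0.99676351]]), 't': array([-0.0354776 ,  0.62837856,  1.43531379])}
side {'fx': 480.62484184373216, 'fy': 480.62484184373216, 'cx': 323.81260252130306, 'cy': 201.16668642723604, 'dist_coeffs': array([-0.10493665,  0.        ,  0.        ,  0.        ,  0.        ]), 'R': array([[ 0.99885425, -0.04293189,  0.02114313],
       [-0.01044721, -0.62677276, -0.77913206],
       [ 0.04670155,  0.77801848, -0.62650316]]), 't': array([-0.59858711,  0.03340733,  1.38721627])}
```

View pics/top0.png

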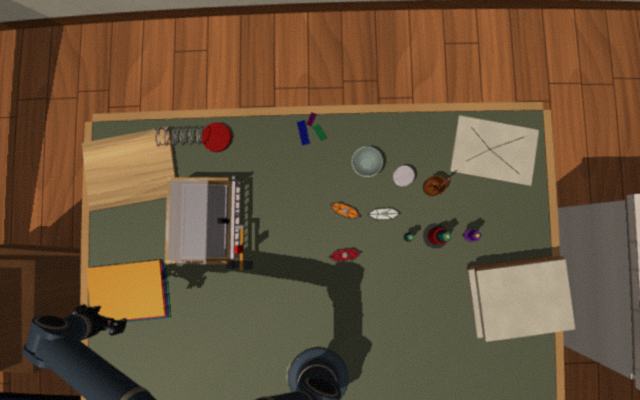

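View pics/side0.png

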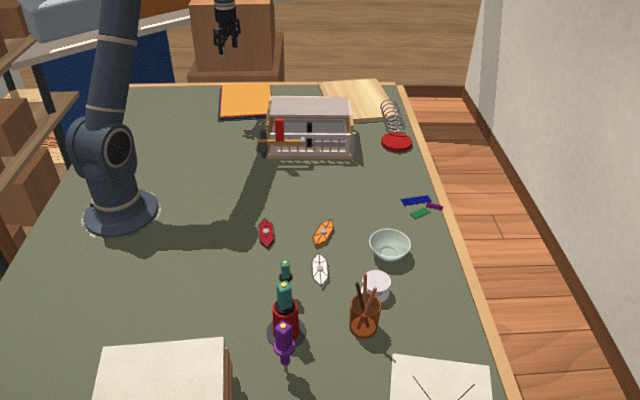

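Top view shows ruby at (345,255), amber (345,210) and opal (384,214), with no cobalt. The stand with the tester is at (437,236), with decoys at (409,238) and (472,236). The cabinet is at (205,220), with its gate at column ~237 and the red tab near (238,248).

```bash
cat > h.py <<'E'
import numpy as np, cv2
from plant import robot
def cloud(n):
    f=robot.grab_frame(n); h,w=f["range_z"].shape
    K=np.array([[f["fx"],0,f["cx"]],[0,f["fy"],f["cy"]],[0,0,1]])
    uv=np.stack(np.meshgrid(np.arange(w),np.arange(h)),-1).reshape(-1,1,2).astype(np.float32)
    d=cv2.undistortPoints(uv,K,f["dist_coeffs"]).reshape(h,w,2)
    ray=np.concatenate([d,np.ones((h,w,1))],2)
    P=(ray*f["range_z"][...,None]-f["t"])@f["R"]
    P[f["range_z"]==0]=np.nan
    f.update(P=P,ray=ray@f["R"],cam=-f["R"].T@f["t"],hsv=cv2.cvtColor(f["image"],cv2.COLOR_RGB2HSV))
    return f
def on_plane(f,u,v,z):
    """world points of pixels (arrays) on plane z"""
    r=f["ray"][np.asarray(v,int),np.asarray(u,int)]
    return f["cam"]+r*((z-f["cam"][2])/r[...,2])[...,None]
def leaf(f,mask,z=0.012):
    n,l,st,c=cv2.connectedComponentsWithStats(mask.astype(np.uint8))
    if n<2: return None
    k=1+np.argmax(st[1:,4]); v,u=np.nonzero(l==k)
    p=on_plane(f,u,v,z)[:,:2].astype(np.float32)
    (c,s,a)=cv2.minAreaRect(p)
    if s[0]<s[1]: a+=90
    return np.array(c),np.deg2rad(a),s,len(u)
def crop(f,n,u0,u1,v0,v1,k):
    cv2.imwrite(f"pics/{n}.png",cv2.resize(f["image"][v0:v1,u0:u1,::-1],None,fx=k,fy=k,interpolation=cv2.INTER_CUBIC))
E
python3 - <<'E'
from h import *
f=cloud("top");H,S,V=[f["hsv"][...,i].astype(int) for i in range(3)]
z=f["P"][...,2]
for u,v in((345,255),(345,210),(384,214),(437,236),(447,237),(409,238),(472,236),(300,300),(368,162),(403,175),(435,186)):
    print(u,v,f["hsv"][v,u],f["P"][v,u].round(3))
def box(u0,u1,v0,v1):
    m=np.zeros(z.shape,bool);m[v0:v1,u0:u1]=1;return m
for nm,b in(("ruby",box(325,370,240,270)),("amber",box(325,368,195,225)),("opal",box(364,405,200,228))):
    m=b&(z>0.006); print(nm,leaf(f,m), leaf(f,b&((S>110)|(V>120))))
crop(f,"cab1",155,265,165,280,5)
g=cloud("side");crop(g,"cab2",250,370,85,180,6)
np.set_printoptions(linewidth=200)
print((z[165:280:4,160:262:4]*1000).round().astype(float))
E
```

```text
345 255 [ 15  18 138] [ 0.433 -0.107  0.015]
345 210 [  0  18 139] [ 0.592 -0.111  0.016]
384 214 [  7  25 132] [ 0.575 -0.249  0.018]
437 236 [60 38 20] [ 0.494 -0.416  0.095]
447 237 [ 26 178 158] [ 0.491 -0.431  0.163]
409 238 [ 60  74 124] [ 0.49  -0.317  0.12 ]
472 236 [142 190  79] [ 0.493 -0.515  0.153]
300 300 [33 69 96] [0.275 0.056 0.003]
368 162 [ 48  22 139] [ 0.765 -0.198  0.007]
403 175 [  0  18 167] [ 0.71  -0.317  0.04 ]
435 186 [  5 177  36] [ 0.664 -0.417  0.088]
ruby (array([ 0.43240911, -0.10727042]), np.float64(1.553249956794855), (0.1135953813791275, 0.042396873235702515), 296) (array([ 0.43425548, -0.10398476]), np.float64(1.6768933190275341), (0.03942827135324478, 0.10039851069450378), 263)
amber (array([ 0.59121668, -0.10815877]), np.float64(1.0415610373284723), (0.12110386043787003, 0.053918760269880295), 294) (array([ 0.59278047, -0.10904346]), np.float64(1.1905137010464488), (0.1028686985373497, 0.042326249182224274), 288)
opal (array([ 0.5770371 , -0.24781439]), np.float64(1.4880836033431066), (0.1101745143532753, 0.04300650209188461), 290) (array([ 0.577
[... 3258 characters left out ...]
52.  91.  -3.  -2.  -1.  -4.   4.]
 [  9.  -2. 118. 119. 119. 117. 118. 120. 122. 122. 121. 120. 121. 122. 119. 124. 122.  91.  69.  70.  88.  73.  65.  65.  -1.  -1.]
 [ 11.  -2.  -3.  -4.   2.  10.   0.  -6.  -5.   5.  -4.   1.  -4.   1.  -2.   2.  -1. 101.  99.  70.  84.  80.  71.  68.  -0.  -0.]
 [ 13.   6.  -3.   0.  -1.  -3.  -5.   5.   3.   1.   8.   2.  -5.   5.  -5.  -6.  -2.   0.  -0.  -2.  91.  -3.   3.   4.   2.  -1.]
 [ 17.   4.   1.   6.  -2.   0.  -6.   1.   4.  -2.  -0.  -2.   1.  -2.   2.   6.   7.  -5.   2.   1.   3.   1.   3.  -0.  -5.   1.]
 [ 12.  12.   3.   3.   0.  -1.   4.  -3.  -3.  -1.   3.  -1.   0.  -1.   2.   1.  -2.  -3.   5.  -1.  -2.  -2.   0.  -2.  -0.   4.]]
```

View pics/cab1.png

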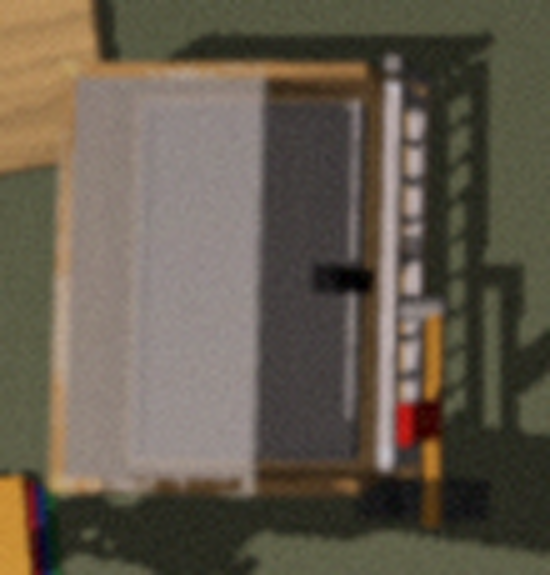

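View pics/cab2.png

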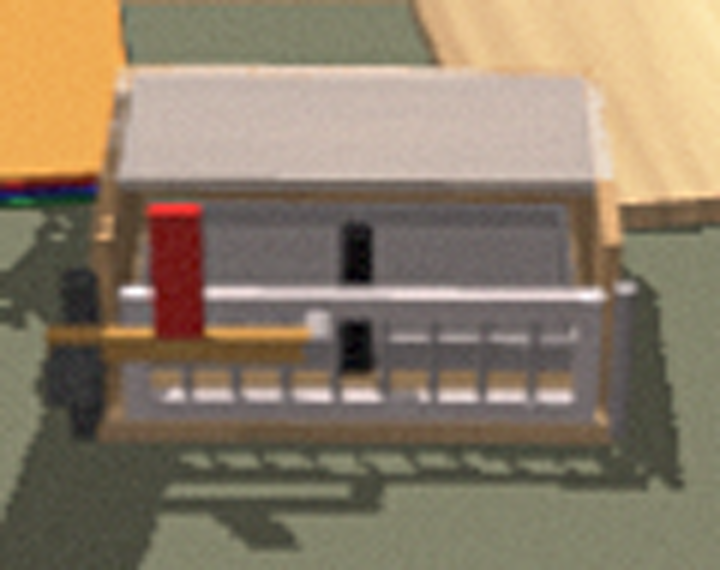

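```bash
python3 - <<'E'
from h import *
np.set_printoptions(precision=4,suppress=True)
f=cloud("top");g=cloud("side")
def hsvz(f): return [f["hsv"][...,i].astype(int) for i in range(3)]+[f["P"][...,2]]
H,S,V,z=hsvz(f); print(f["cam"],g["cam"])
def box(u0,u1,v0,v1):
    m=np.zeros(z.shape,bool);m[v0:v1,u0:u1]=1;return m
red=(((H<8)|(H>172))&(S>150))
m=box(228,250,235,262)&red&(V>130); v,u=np.nonzero(m); p=on_plane(f,u,v,.164); print("tab top(top cam)",p.mean(0),p.min(0),p.max(0),len(u))
m=box(228,250,235,262)&red&(z>.15); print("tab cloud",np.nanmean(f["P"][m],0),m.sum())
# gate top line
m=box(229,237,180,256)&(z>.085)&(z<.105)&(V>130)&(S<60); v,u=np.nonzero(m); p=on_plane(f,u,v,.095)
rows=np.array([[v0,*p[v==v0].mean(0)[:2]] for v0 in np.unique(v)]); k=np.polyfit(rows[:,1],rows[:,2],1); print("gate y=a x+b",k,"x range",p[:,0].min(),p[:,0].max(), "y width",(np.bincount(v)[np.unique(v)]).mean())
# bar
m=box(236,246,225,275)&(H>8)&(H<28)&(S>120)&(z>.075); v,u=np.nonzero(m);p=on_plane(f,u,v,.088)
print("bar",np.polyfit(p[:,0],p[:,1],1),p.mean(0),p.min(0),p.max(0))
# cabinet top
m=box(160,235,172,268)&(z>.108)&(z<.132); v,u=np.nonzero(m);p=on_plane(f,u,v,.12)[:,:2].astype(np.float32);
n,l,st,c=cv2.connectedComponentsWithStats(m.astype(np.uint8));k=1+np.argmax(st[1:,4]);v,u=np.nonzero(l==k);p=on_plane(f,u,v,.12)[:,:2].astype(np.float32);print("cab",cv2.minAreaRect(p))
# handle
m=box(212,232,212,230)&(V<45)&(z>.1); v,u=np.nonzero(m);p=on_plane(f,u,v,.112);print("handle",p.mean(0),p.min(0),p.max(0),len(u))
# stand/tester
m=box(420,460,215,255)&(H>30)&(H<95)&(S>60)&(z>.14);print("tester handle",on_plane(f,*np.nonzero(m)[::-1],.155+.005).mean(0),m.sum())
m=box(420,460,215,255)&(z>.14);print("tester cloud",np.nanmean(f["P"][m],0),m.sum(),cv2.minAreaRect(on_plane(f,*np.nonzero(m)[::-1],.157)[:,:2].astype(np.float32)))
m=box(420,460,215,255)&(z>.03); q=f["P"][m]; 
for a in np.arange(.03,.18,.01): 
    s=q[(q[:,2]>=a)&(q[:,2]<a+.01)]; 
    if len(s): print(round(a,3),len(s),s.mean(0)[:2],s.min(0)[:2],s.max(0)[:2])
# side
H,S,V,z=hsvz(g);red=(((H<8)|(H>172))&(S>150))
m=box(265,290,112,145)&red&(V>140)&(z>.15);v,u=np.nonzero(m);p=on_plane(g,u,v,.164);print("tab top side",p.mean(0),p.min(0),p.max(0),len(u))
crop(g,"stand",240,400,210,375,4)
crop(f,"leaves",320,490,140,270,4)
E
```

```text
[ 0.5153 -0.0818  1.4778] [ 0.5335 -1.084   0.9078]
tab top(top cam) [0.4641 0.2479 0.164 ] [0.4529 0.2449 0.164 ] [0.4753 0.2515 0.164 ] 22
tab cloud [0.4632 0.2454 0.1614] 40
gate y=a x+b [-0.0211  0.2862] x range 0.4429899531403854 0.6915762661081878 y width 2.9594594594594597
bar [-0.0123  0.2508] [0.4658 0.245  0.088 ] [0.395  0.2394 0.088 ] [0.5338 0.2536 0.088 ]
cab ((0.5618084669113159, 0.3904918432235718), (0.21481013298034668, 0.2868984341621399), 88.38640594482422)
handle [0.5606 0.3108 0.112 ] [0.5514 0.3018 0.112 ] [0.5685 0.3223 0.112 ] 32
tester handle [ 0.4941 -0.4278  0.16  ] 64
tester cloud [ 0.4932 -0.4288  0.1583] 78 ((0.4933684170246124, -0.4288371801376343), (0.027040177956223488, 0.028959838673472404), 24.9503231048584)
0.03 12 [ 0.4936 -0.4098] [ 0.4655 -0.4252] [ 0.5215 -0.4016]
0.04 15 [ 0.4916 -0.4089] [ 0.466  -0.4258] [ 0.5214 -0.4035]
0.05 14 [ 0.4969 -0.413 ] [ 0.4663 -0.4292] [ 0.5213 -0.4038]
0.06 11 [ 0.4958 -0.4077] [ 0.4736 -0.4182] [ 0.5179 -0.4027]
0.07 16 [ 0.4938 -0.4122] [ 0.4667 -0.4292] [ 0.521 -0.404]
0.08 38 [ 0.4971 -0.4191] [ 0.4701 -0.4516] [ 0.5209 -0.4037]
0.09 72 [ 0.4924 -0.4233] [ 0.4671 -0.4492] [ 0.5175 -0.4057]
0.1 18 [ 0.4941 -0.4203] [ 0.4776 -0.4352] [ 0.514  -0.4104]
0.11 5 [ 0.4944 -0.4221] [ 0.4811 -0.4321] [ 0.5074 -0.4168]
0.12 7 [ 0.4945 -0.4211] [ 0.4779 -0.4254] [ 0.5043 -0.4155]
0.13 7 [ 0.4932 -0.4221] [ 0.4782 -0.4308] [ 0.5074 -0.4155]
0.14 7 [ 0.4928 -0.4211] [ 0.4817 -0.431 ] [ 0.5074 -0.4168]
0.15 34 [ 0.4941 -0.4285] [ 0.4786 -0.442 ] [ 0.5074 -0.4155]
0.16 37 [ 0.4925 -0.4305] [ 0.482  -0.4447] [ 0.5073 -0.416 ]
tab top side [0.4643 0.2502 0.164 ] [0.4532 0.2469 0.164 ] [0.4754 0.2535 0.164 ] 16
```

View pics/stand.png

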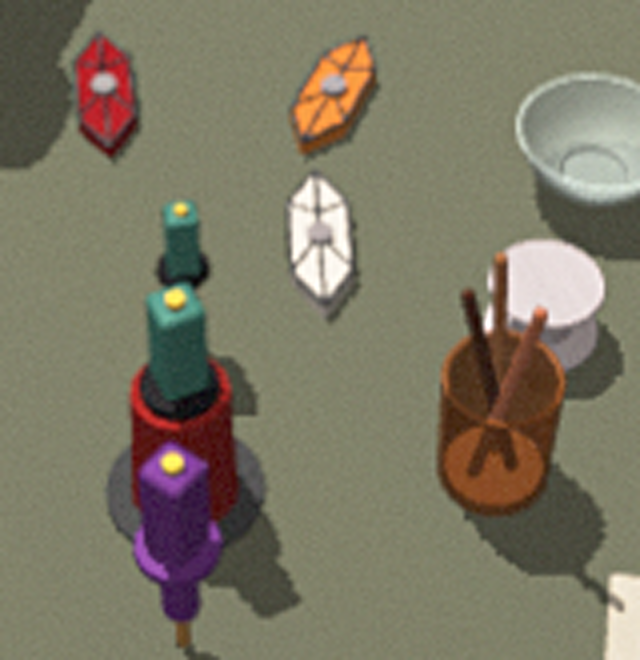

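View pics/leaves.png

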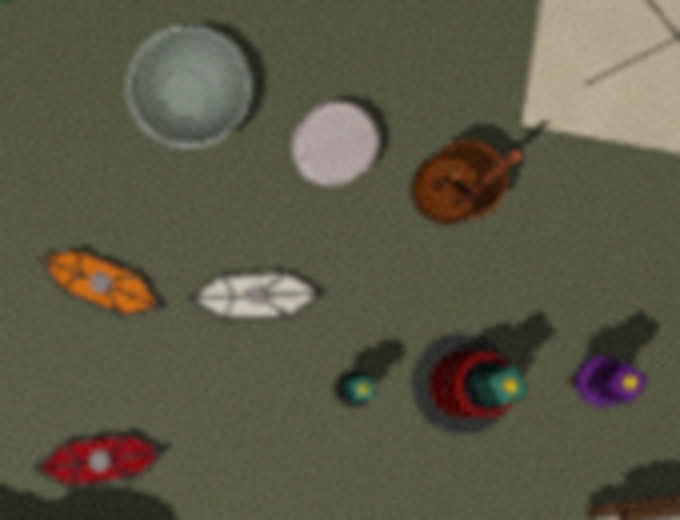

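The crops show an upright tester in the red stand at about (440,236), with its yellow top dot near (448,236). Next I check that the gate arc and the other poses are reachable.

```bash
cat >> h.py <<'E'
PSI=np.pi/2-.024
HINGE=np.array([.695,.2717]); TAB=np.array([.4642,.2485])
def tab(th,ph=0.):
    """tab grip xy,z at gate angle th and bar angle ph; pivot is 75 mm beyond tab toward hinge"""
    e=np.array([np.sin(PSI),-np.cos(PSI)])  # own -y (toward hinge)
    s=.075-(.075*np.cos(ph)-.065*np.sin(ph))
    p=TAB+e*s-HINGE; c,n=np.cos(th),np.sin(th)
    return np.array([*(HINGE+[c*p[0]-n*p[1],n*p[0]+c*p[1]]),.08+.075*np.sin(ph)+.065*np.cos(ph)])
DG=np.array([0,0,-.008])   # TCP relative to grasp point, tool down
def down(y): return [np.pi,0,y]
E
python3 - <<'E'
from h import *
np.set_printoptions(precision=3,suppress=True)
for y0 in(PSI,PSI-np.pi):
    for th in(0,.4,.8,1.2,1.5,1.75):
        print(round(y0,2),th,tab(th,.25),robot.inverse_kinematics(tab(th,.25)+DG,down(y0+th)))
for y0 in(PSI-np.pi/2,PSI+np.pi/2,PSI-1.5*np.pi):
    for p in((.56,.31,.1),(.556,.14,.1),(.485,.22,.1),(.63,.22,.1),(.433,-.106,.02),(.494,-.428,.12)):
        print(round(y0,2),p,robot.inverse_kinematics(p,down(y0)))
f=cloud("top");H,S,V=[f["hsv"][...,i].astype(int) for i in range(3)]
m=np.zeros(H.shape,bool);m[225:250,435:460]=1
yel=m&(H>18)&(H<35)&(S>110)&(V>90);v,u=np.nonzero(yel);print("dot",len(u),u.mean(),v.mean(),on_plane(f,u,v,.162).mean(0))
g=cloud("side");H,S,V=[g["hsv"][...,i].astype(int) for i in range(3)]
m=np.zeros(H.shape,bool);m[275:295,275:295]=1
yel=m&(H>18)&(H<35)&(S>110)&(V>90);v,u=np.nonzero(yel);print("dot",len(u),u.mean(),v.mean(),on_plane(g,u,v,.162).mean(0))
a=cv2.resize(f["image"][222:252,425:462,::-1],None,fx=10,fy=10,interpolation=cv2.INTER_CUBIC);b=cv2.resize(g["image"][270:340,265:305,::-1],None,fx=9,fy=9,interpolation=cv2.INTER_CUBIC)[:590]
h=max(a.shape[0],b.shape[0]);pad=lambda i:cv2.copyMakeBorder(i,0,h-i.shape[0],0,0,cv2.BORDER_CONSTANT)
cv2.imwrite("pics/tst.png",np.clip(np.hstack([pad(a),pad(b)]).astype(int)*2,0,255))
E
```

```text
1.55 0 [0.483 0.248 0.162] [-0.556  0.352  0.005  1.943 -0.002  0.846  0.996]
1.55 0.4 [0.509 0.167 0.162] [-0.391  0.342 -0.007  1.958  0.003  0.841  1.547]
1.55 0.8 [0.564 0.103 0.162] [-0.226  0.398 -0.036  1.871  0.018  0.873  2.076]
1.55 1.2 [0.64  0.065 0.162] [-0.082  0.504 -0.118  1.698  0.07   0.944  2.52 ]
1.55 1.5 [0.704 0.058 0.162] [ 0.518  0.912 -1.184  1.495  0.858  1.317  2.298]
1.55 1.75 [0.756 0.067 0.162] [-0.717  0.937  1.104  1.43  -0.846  1.292 -2.535]
-1.59 0 [0.483 0.248 0.162] [-1.02   0.395  0.598  1.969 -0.29   0.862 -1.863]
-1.59 0.4 [0.509 0.167 0.162] [-0.823  0.374  0.538  1.983 -0.252  0.85  -1.342]
-1.59 0.8 [0.564 0.103 0.162] [-0.669  0.435  0.545  1.896 -0.286  0.887 -0.778]
-1.59 1.2 [0.64  0.065 0.162] [-0.548  0.545  0.542  1.727 -0.333  0.962 -0.272]
-1.59 1.5 [0.704 0.058 0.162] [-0.475  0.638  0.515  1.563 -0.348  1.034  0.041]
-1.59 1.75 [0.756 0.067 0.162] [-0.413  0.711  0.454  1.409 -0.328  1.096  0.25 ]
-0.02 (0.56, 0.31, 0.1) [-0.757  0.566  0.26   1.762 -0.187  0.837 -0.435]
-0.02 (0.556, 0.14, 0.1) [-0.607  0.487  0.378  1.93  -0.251 
[... 762 characters left out ...]
  1.113 -1.819]
-3.17 (0.56, 0.31, 0.1) [-0.317  0.586 -0.358  1.734  0.256  0.868  2.331]
-3.17 (0.556, 0.14, 0.1) [-0.113  0.484 -0.271  1.9    0.177  0.781  2.637]
-3.17 (0.485, 0.22, 0.1) [-0.254  0.434 -0.317  1.992  0.195  0.744  2.431]
-3.17 (0.63, 0.22, 0.1) [-0.176  0.618 -0.324  1.666  0.238  0.897  2.524]
-3.17 (0.433, -0.106, 0.02) [-0.546  0.642  0.908  2.278 -0.907  0.642 -2.116]
-3.17 (0.494, -0.428, 0.12) [-0.034  0.832  1.107  1.744 -0.828  1.113 -1.819]
dot 9 447.0 236.0 [ 0.495 -0.432  0.162]
dot 18 283.3333333333333 284.3333333333333 [ 0.495 -0.427  0.162][ WARN:0@5.098] global loadsave.cpp:1063 imwrite_ Unsupported depth image for selected encoder is fallbacked to CV_8U.
```

View pics/tst.png

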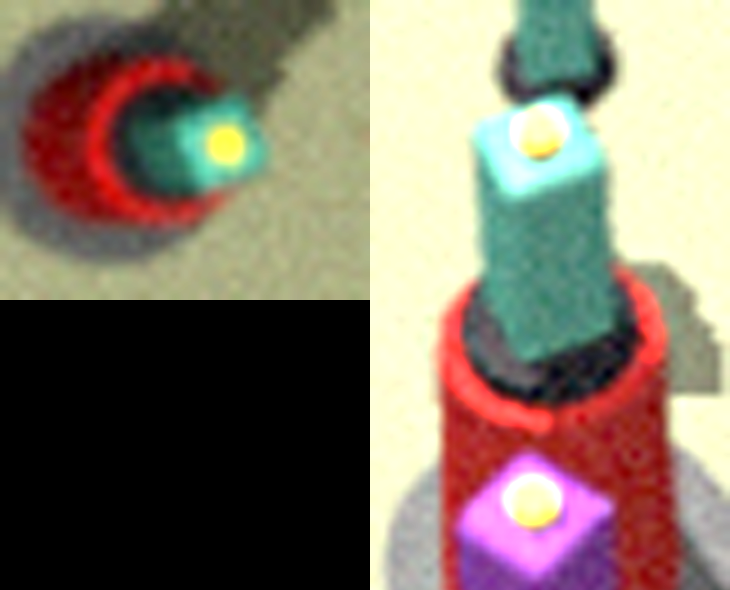

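```bash
sed -i 's/HINGE=np.array(\[.695,.2717\])/HINGE=np.array([.693,.2717])/' h.py; python3 - <<'E'
from h import *
np.set_printoptions(precision=3,suppress=True)
Y=PSI-np.pi
def st(m): s=robot.sense();print(m,round(s["t"],1),s["tcp_pos"],s["wrist_force"],round(s["opening"],2))
robot.grip(.6,40)
p=tab(0)+DG
robot.goto(p+[0,0,.13],down(Y)); st("above")
print(robot.move_straight(p,vel=.12,contact_N=12)); st("at tab")
robot.grip(0,40); st("gripped")
for ph in(.1,.2,.28): robot.move_straight(tab(0,ph)+DG,vel=.05)
st("lifted"); robot.sleep(.2)
f=robot.grab_frame("side");cv2.imwrite("pics/lift.png",cv2.resize(f["image"][60:200,220:400,::-1],None,fx=4,fy=4,interpolation=cv2.INTER_CUBIC))
E
```

```text
above 2.5 [0.464 0.249 0.267] [0.126 0.414 1.117] 0.6
False
at tab 3.8 [0.465 0.249 0.138] [-0.231  0.142  0.086] 0.6
gripped 4.2 [0.464 0.249 0.137] [-0.978 -0.108  3.145] 0.13
lifted 5.2 [0.486 0.248 0.156] [-2.516  0.254 -1.542] 0.13
```

View pics/lift.png

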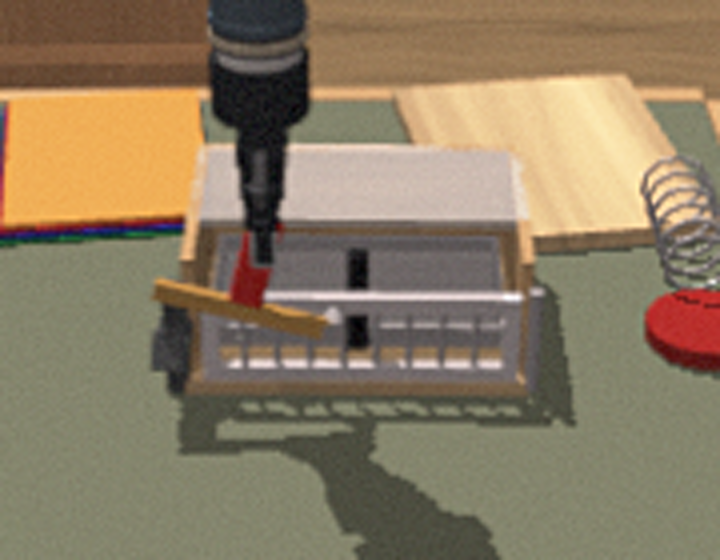

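The bar is tilted up, with its free end at (160,288) above its pivot at (325,325). It is out of the catch, so I swing the gate now.

```bash
python3 - <<'E'
from h import *
np.set_printoptions(precision=3,suppress=True)
Y=PSI-np.pi
def st(m): s=robot.sense();print(m,round(s["t"],1),s["tcp_pos"],s["wrist_force"],s["tcp_rot"][2].round(2))
for th in np.arange(.15,1.81,.15):
    robot.move_straight(tab(th,.28)+DG,vel=.1,attitude=down(Y+th)); st(round(th,2))
for ph in(.2,.1,.02): robot.move_straight(tab(1.8,ph)+DG,vel=.06)
robot.grip(.6); robot.move_straight(tab(1.8)+DG+[0,0,.15],vel=.2); st("up")
robot.goto([.5,.0,.35],down(Y+np.pi/2))
f=robot.grab_frame("top");cv2.imwrite("pics/open.png",cv2.resize(f["image"][160:280,150:350,::-1],None,fx=4,fy=4,interpolation=cv2.INTER_CUBIC))
E
```

```text
0.15 5.9 [0.491 0.218 0.156] [-0.654 -0.325 -0.114] -1.45
0.3 6.4 [0.502 0.188 0.155] [-0.234 -0.587  0.631] -1.3
0.45 6.8 [0.516 0.16  0.155] [-0.561 -2.965  1.251] -1.15
0.6 7.3 [0.535 0.135 0.155] [ 0.15  -4.019  1.645] -1.0
0.75 7.8 [0.557 0.112 0.156] [ 0.062 -5.618  2.752] -0.85
0.9 8.2 [0.583 0.093 0.156] [ 1.363 -6.104  4.401] -0.7
1.05 8.7 [0.611 0.078 0.156] [ 1.027 -6.597  2.834] -0.55
1.2 9.2 [0.641 0.067 0.156] [ 2.626 -6.778  2.963] -0.4
1.35 9.7 [0.672 0.061 0.156] [ 3.651 -7.746  3.478] -0.25
1.5 10.1 [0.704 0.06  0.156] [ 4.466 -7.952  1.758] -0.1
1.65 10.6 [0.735 0.063 0.156] [ 4.529 -6.925  2.421] 0.05
1.8 11.1 [0.766 0.071 0.157] [ 5.761 -7.568  2.551] 0.2
up 13.3 [0.767 0.054 0.285] [ 0.164  0.548 -0.948] 0.21
```

View pics/open.png

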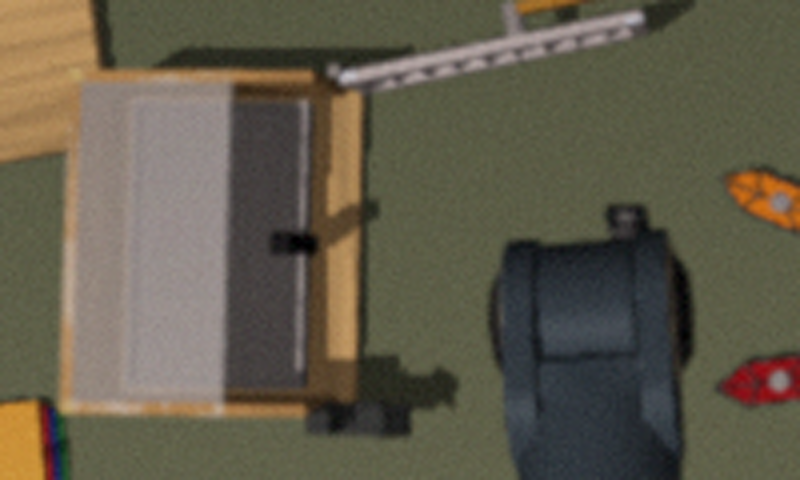

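The gate is wide open, running from (340,75) to (640,15), with the tray handle at (295,242). Next I pull the tray.

```bash
python3 - <<'E'
from h import *
np.set_printoptions(precision=3,suppress=True)
Y=PSI-np.pi/2; d=np.array([np.cos(PSI),np.sin(PSI),0])
def st(m): s=robot.sense();print(m,round(s["t"],1),s["tcp_pos"],s["wrist_force"],round(s["opening"],2))
p=np.array([.560,.312,.100])+DG
robot.goto(p+[0,0,.15],down(Y)); print(robot.move_straight(p,vel=.12,contact_N=12)); st("at")
robot.grip(0,50); st("grip")
print(robot.move_straight(p-d*.16,vel=.1,contact_N=25)); st("p")
print(robot.move_straight(p-d*.178,vel=.04,contact_N=12)); st("p2")
robot.grip(.6); robot.sleep(.2); s=robot.sense()["tcp_pos"]
robot.move_straight(s+[0,0,.15],vel=.2)
robot.goto([.45,-.3,.4],down(Y))
f=cloud("top");H,S,V=[f["hsv"][...,i].astype(int) for i in range(3)];z=f["P"][...,2]
crop(f,"tray",160,360,165,285,4)
m=np.zeros(z.shape,bool);m[205:235,225:290]=1;m&=(V<45)&(z>.1);v,u=np.nonzero(m);p=on_plane(f,u,v,.112);print("handle",p.mean(0),p.min(0),p.max(0))
m=np.zeros(z.shape,bool);m[170:270,215:290]=1;m&=(z>.017)&(z<.05);v,u=np.nonzero(m)
n,l,st_,c=cv2.connectedComponentsWithStats(m.astype(np.uint8));k=1+np.argmax(st_[1:,4]);v,u=np.nonzero(l==k);print("tray",cv2.minAreaRect(on_plane(f,u,v,.042)[:,:2].astype(np.float32)))
E
```

```text
False
at 17.1 [0.561 0.312 0.093] [-0.027  0.086 -0.01 ] 0.6
grip 17.5 [0.56  0.312 0.093] [-2.271 -1.093  4.917] 0.2
False
p 19.2 [0.556 0.151 0.093] [-3.48   0.971  7.809] 0.2
True
p2 19.6 [0.556 0.142 0.093] [0.854 0.039 2.936] 0.2
handle [0.557 0.14  0.112] [0.552 0.132 0.112] [0.562 0.149 0.112]
tray ((0.5586026310920715, 0.22117328643798828), (0.16685058176517487, 0.2544087767601013), 88.43437194824219)
```

View pics/tray.png

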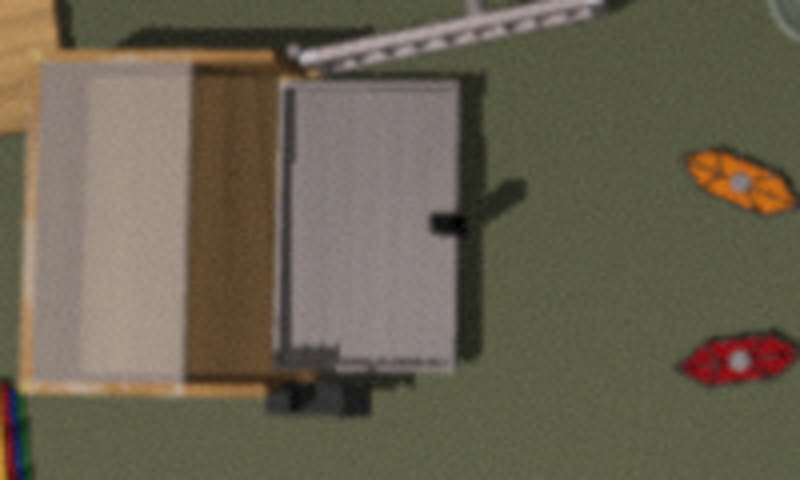

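The tray is fully out: the handle moved 170 mm and the floor is clear, with the tray at (370,225) in the crop. Next I measure the leaves with the arm out of the way, then pick ruby as the first trial.

```bash
cat >> h.py <<'E'
TC=np.array([.5585,.2212])
def find(f,name,win=(300,425,185,285),z=.012):
    H,S,V=[f["hsv"][...,i].astype(int) for i in range(3)]
    m={"ruby":((H<8)|(H>172))&(S>120)&(V>50),"amber":(H>7)&(H<22)&(S>130)&(V>90),"opal":(S<50)&(V>115)}[name]
    w=np.zeros(m.shape,np.uint8);u0,u1,v0,v1=win;w[v0:v1,u0:u1]=m[v0:v1,u0:u1]
    w=cv2.morphologyEx(w,cv2.MORPH_CLOSE,np.ones((3,3),np.uint8))
    cs=max(cv2.findContours(w,cv2.RETR_EXTERNAL,cv2.CHAIN_APPROX_NONE)[0],key=cv2.contourArea)
    q=np.zeros_like(w);cv2.drawContours(q,[cs],-1,1,-1);v,u=np.nonzero(q)
    p=on_plane(f,u,v,z)[:,:2];c=p.mean(0);_,sv,vt=np.linalg.svd(p-c,full_matrices=False)
    t=(p-c)@vt.T
    return c,np.arctan2(vt[0,1],vt[0,0])%np.pi,np.ptp(t,0),len(u)
def best_yaw(p,y):
    q0=robot.sense()["joint_pos"];c=[]
    for k in(-2,-1,0,1,2):
        yy=y+k*np.pi
        if abs(yy)>4: continue
        q=robot.inverse_kinematics(p,down(yy)); q2=robot.inverse_kinematics(np.add(p,[0,0,.15]),down(yy))
        if q is not None and q2 is not None and abs(q[6])<2.5: c.append((np.abs(q-q0).max(),yy))
    return min(c)[1]
def st(m): s=robot.sense();print(m,round(s["t"],1),s["tcp_pos"].round(3),s["wrist_force"].round(1),round(s["opening"],2))
E
python3 - <<'E'
from h import *
np.set_printoptions(precision=3,suppress=True)
robot.goto([.5,.15,.35],down(PSI-np.pi/2))
f=cloud("top")
for n in("ruby","amber","opal"): print(n,find(f,n))
c,a,_,_=find(f,"ruby")
p=np.array([*c,.03]); y=best_yaw(p,a+np.pi/2); print(y)
robot.grip(.7,40)
robot.goto(p+[0,0,.12],down(y)); robot.move_straight(p,vel=.15)
print(robot.move_straight(p-[0,0,.03],vel=.025,contact_N=3)); st("contact")
E
```

```text
ruby (array([ 0.434, -0.106]), np.float64(1.6910194376260101), array([0.1  , 0.039]), 262)
amber (array([ 0.591, -0.111]), np.float64(1.1751608434617626), array([0.095, 0.04 ]), 249)
opal (array([ 0.581, -0.273]), np.float64(1.2569999442730841), array([0.064, 0.031]), 91)
0.12022311083111337
True
contact 28.0 [ 0.434 -0.106  0.006] [-0.6  0.4  7.6] 0.7
```

```bash
cat >> h.py <<'E'
def pick(f,name,probe=.010,**k):
    c,a,ext,n=find(f,name,**k); print(name,c,a,ext,n)
    p=np.array([*c,probe]); y=best_yaw(p,a+np.pi/2)
    robot.grip(.7,40); robot.goto(p+[0,0,.14],down(y)); robot.move_straight(p,vel=.15,contact_N=10)
    robot.grip(0,40); st("gripped"); robot.move_straight(p+[0,0,.16],vel=.15)
def place(off,grip_z=.010):
    c=TC+off*np.array([-np.sin(PSI),np.cos(PSI)]); p=np.array([*c,.028+grip_z+.003])
    y=best_yaw(p,PSI+np.pi/2)
    robot.goto(p+[0,0,.16],down(y)); st("over"); robot.move_straight(p+[0,0,.02],vel=.15)
    print("touch",robot.move_straight(p-[0,0,.008],vel=.03,contact_N=3)); st("down")
    robot.grip(.62); robot.sleep(.2); robot.move_straight(p+[0,0,.16],vel=.2)
E
python3 - <<'E'
from h import *
np.set_printoptions(precision=3,suppress=True)
s=robot.sense()["tcp_pos"]; robot.move_straight([s[0],s[1],.010],vel=.02); robot.grip(0,40); st("grip")
robot.move_straight([s[0],s[1],.17],vel=.15); st("up")
place(.073)
f=cloud("top"); crop(f,"r1",160,420,165,285,3)
for n in("amber","opal"): print(n,find(f,n))
print(f["hsv"][205:222:2,368:402:3,2]);print(f["hsv"][205:222:2,368:402:3,1])
E
```

```text
grip 28.7 [ 0.434 -0.105  0.01 ] [-0.1  0.8  4.3] 0.46
up 29.9 [ 0.434 -0.105  0.169] [ 0.8  0.1 -1. ] 0.45
over 31.2 [0.486 0.221 0.201] [-0.2 -1.1 -1.3] 0.45
touch True
down 33.0 [0.485 0.223 0.038] [-0.1 -0.6  5.2] 0.46
amber (array([ 0.592, -0.113]), np.float64(1.1787012614241712), array([0.094, 0.037]), 217)
opal (array([ 0.577, -0.247]), np.float64(1.5977154188510938), array([0.097, 0.039]), 245)
[[ 90  90  89  90  92  91  89  91  96  93  92  89]
 [ 95  93  89  75  79  75  88  68  75  90  91  93]
 [ 92  87 104 138 159 167 174 146 154  67  86  97]
 [ 94 111 200 161 203 182 154 190 202 174  68  88]
 [ 71 171 179 143 170 136 117 143 150 157  85  85]
 [ 79 172 190 156 192 161 143 188 197 179  89  96]
 [ 92 101 181 163 204 203 201 138 177  92  90  93]
 [ 93  92  85 101 113 116 107  91  80  93  92  93]
 [ 95  95  86  91  95  89  93  89  94  93  95  90]]
[[59 57 72 65 75 64 60 67 61 66 67 66]
 [64 66 60 58 61 58 55 49 54 62 64 66]
 [58 62 37 30 29 26 31 33 25 42 68 58]
 [60 30 27 27 23 24 28 25 29 28 41 58]
 [54 25 28 25 27 19 24 23 25 26 24 63]
 [42 28 23 31 24 25 23 23 23 28 54 66]
 [64 40 24 28 26 26 28 26 30 42 71 63]
 [69 53 45 30 27 33 31 39 51 60 58 66]
 [64 62 65 59 64 63 58 57 68 55 56 62]]
```

View pics/r1.png

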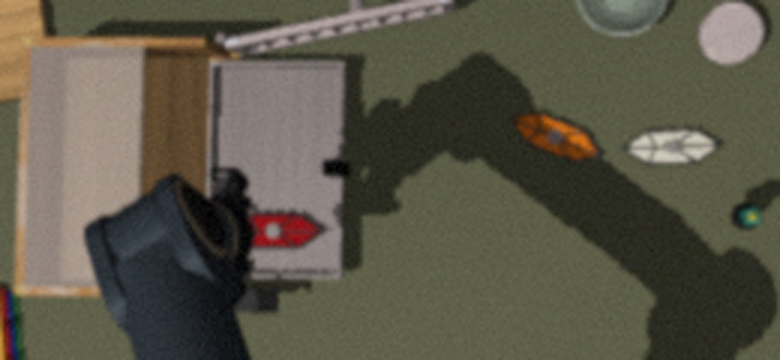

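Ruby lies in the tray at (283,230). Opal at (672,147) is clear to see, so it is next.

```bash
python3 - <<'E'
from h import *
np.set_printoptions(precision=3,suppress=True)
f=cloud("top"); pick(f,"opal",win=(340,425,185,285)); place(-.073)
f=cloud("top"); pick(f,"amber"); place(0)
robot.goto([.45,-.2,.4],down(0))
f=cloud("top"); crop(f,"r2",160,420,165,285,3)
for n,y in(("ruby",.073),("amber",0),("opal",-.073)):
    try: print(n,find(f,n,win=(224,276,180,262) if n!="opal" else (226,272,183,212),z=.04))
    except Exception as e: print(n,e)
E
```

```text
opal [ 0.577 -0.248] 1.5805398440782557 [0.097 0.036] 242
gripped 37.9 [ 0.578 -0.249  0.011] [-0.6 -0.   4.8] 0.45
over 40.9 [0.632 0.217 0.201] [ 0.4 -1.3 -1. ] 0.46
touch True
down 42.6 [0.631 0.219 0.039] [-0.6  0.6  4.2] 0.46
amber [ 0.592 -0.106] 1.1864012850640728 [0.093 0.035] 208
gripped 47.0 [ 0.593 -0.106  0.011] [-1.   0.4  7. ] 0.46
over 49.5 [0.559 0.219 0.201] [ 0.6 -0.5 -1.3] 0.45
touch True
down 51.3 [0.558 0.221 0.039] [-0.7 -0.5  5.2] 0.45
ruby (array([0.487, 0.223]), np.float64(1.5392580379782959), array([0.099, 0.036]), 252)
amber (array([0.56 , 0.217]), np.float64(1.5289492853115816), array([0.1  , 0.039]), 252)
opal (array([0.638, 0.218]), np.float64(1.5224863067060417), array([0.151, 0.093]), 1013)
```

View pics/r2.png

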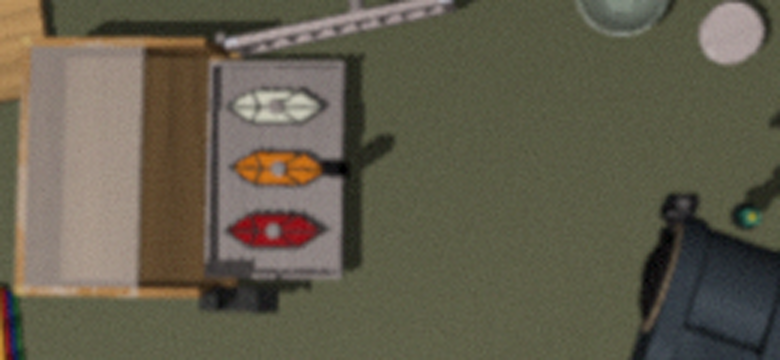

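All three leaves lie flat and parallel in the tray, with knots at crop pixels (277,105), (278,170) and (273,230). Next is the tester.

```bash
python3 - <<'E'
from h import *
np.set_printoptions(precision=3,suppress=True)
p=np.array([.495,-.430,.121]);Y=-.46
robot.grip(.55,40); robot.goto(p+[0,0,.16],down(Y)); print(robot.move_straight(p,vel=.12,contact_N=8)); st("at")
robot.grip(0,60); robot.sleep(.2); st("grip")
print(robot.move_straight(p+[0,0,.15],vel=.1,contact_N=15)); st("up")
robot.goto([.5,-.22,.28],down(Y)); st("hold")
f=cloud("top");g=cloud("side")
crop(f,"t1",340,440,170,270,4); crop(g,"t2",240,380,120,280,4)
a=cv2.imread("pics/t1.png");b=cv2.imread("pics/t2.png")[:600];h=max(len(a),len(b));a=cv2.copyMakeBorder(a,0,h-len(a),0,0,0);b=cv2.copyMakeBorder(b,0,h-len(b),0,0,0)
cv2.imwrite("pics/t12.png",np.hstack([b,a])[:, :800])
E
```

```text
False
at 57.3 [ 0.495 -0.43   0.122] [-0.7  0.7  0.2] 0.55
grip 57.7 [ 0.495 -0.43   0.122] [-2.1  1.1  5.2] 0.4
False
up 59.4 [ 0.495 -0.43   0.27 ] [ 0.6  0.3 -1.2] 0.39
hold 60.2 [ 0.5   -0.222  0.28 ] [ 0.1 -0.7 -0.2] 0.4
```

View pics/t12.png

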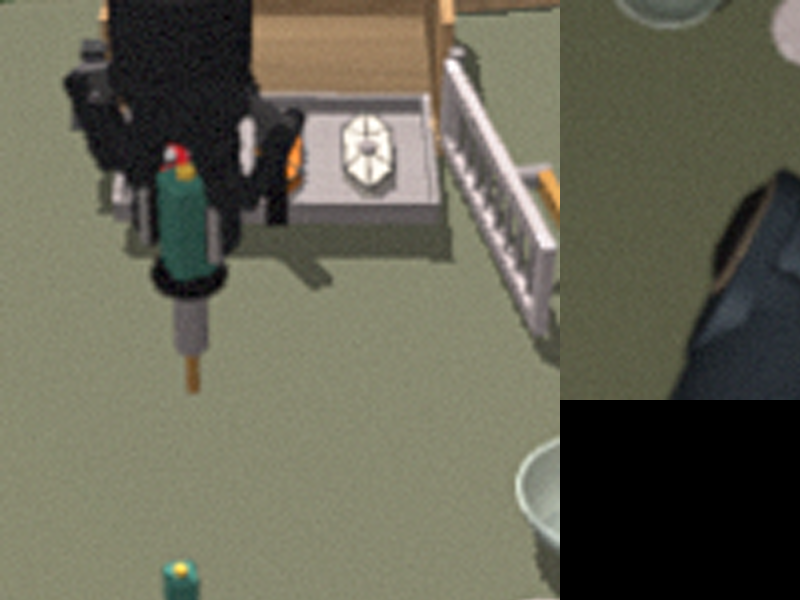

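The opening of 0.40 (about 35 mm) means the handle is held across its corners. I took the wrong sign for its yaw, and the sides lie at +27°. I put it back and regrasp, checking the tip position on the way.

```bash
cat >> h.py <<'E'
def tip_side():
    """lowest brass pixel below the gripper in the side view, as a ray on the plane z = TCP z - .116"""
    s=robot.sense()["tcp_pos"]; g=cloud("side"); z=s[2]-.116
    c=g["R"]@np.array([s[0],s[1],z])+g["t"]; u0=int(g["fx"]*c[0]/c[2]+g["cx"]); v0=int(g["fy"]*c[1]/c[2]+g["cy"])
    H,S,V=[g["hsv"][...,i].astype(int) for i in range(3)]
    m=np.zeros(H.shape,bool); m[v0-25:v0+15,max(u0-20,0):u0+20]=1; m&=(H>5)&(H<22)&(S>120)&(V>40)
    v,u=np.nonzero(m); vb=v.max(); ub=u[v>=vb-1].mean(); print("exp px",u0,v0,"tip px",ub,vb,len(u))
    return on_plane(g,[round(ub)],[vb],z)[0]-[s[0],s[1],z]
E
python3 - <<'E'
from h import *
np.set_printoptions(precision=4,suppress=True)
print(tip_side())
p=np.array([.495,-.430,.123])
robot.goto(p+[0,0,.15],down(-.46)); print(tip_side())
print(robot.move_straight(p+[0,0,.01],vel=.08,contact_N=5)); st("a")
print(robot.move_straight(p-[0,0,.003],vel=.03,contact_N=4)); st("b")
E
```

```text
exp px 287 217 tip px 288.0 217 17
[0.0017 0.0034 0.    ]
exp px 283 287 tip px 283.6 299 36
[ 0.0009 -0.0322 -0.    ]
False
a 63.2 [ 0.495 -0.43   0.133] [-0.2 -0.5 -1.5] 0.39
True
b 63.6 [ 0.495 -0.43   0.122] [-0.7 -0.   5.2] 0.4
```

```bash
python3 - <<'E'
from h import *
np.set_printoptions(precision=4,suppress=True)
s=robot.sense()["tcp_pos"]
robot.grip(.6); robot.sleep(.2); robot.move_straight(s+[0,0,.17],vel=.2); robot.goto([.5,-.1,.4],down(-.46))
f=cloud("top");g=cloud("side");z=f["P"][...,2]
m=np.zeros(z.shape,bool);m[215:255,420:460]=1;m&=(z>.145);v,u=np.nonzero(m)
print(cv2.minAreaRect(on_plane(f,u,v,.16)[:,:2].astype(np.float32)),len(u))
a=cv2.resize(f["image"][222:252,425:462,::-1],None,fx=10,fy=10,interpolation=cv2.INTER_CUBIC);b=cv2.resize(g["image"][270:330,265:305,::-1],None,fx=9,fy=9,interpolation=cv2.INTER_CUBIC)
h=max(a.shape[0],b.shape[0]);pad=lambda i:cv2.copyMakeBorder(i,0,h-i.shape[0],0,0,cv2.BORDER_CONSTANT)
cv2.imwrite("pics/tst2.png",cv2.convertScaleAbs(np.hstack([pad(a),pad(b)]),alpha=2))
E
```

```text
((0.4949728548526764, -0.42971283197402954), (0.025575565174221992, 0.027439964935183525), 24.793630599975586) 72
```

View pics/tst2.png

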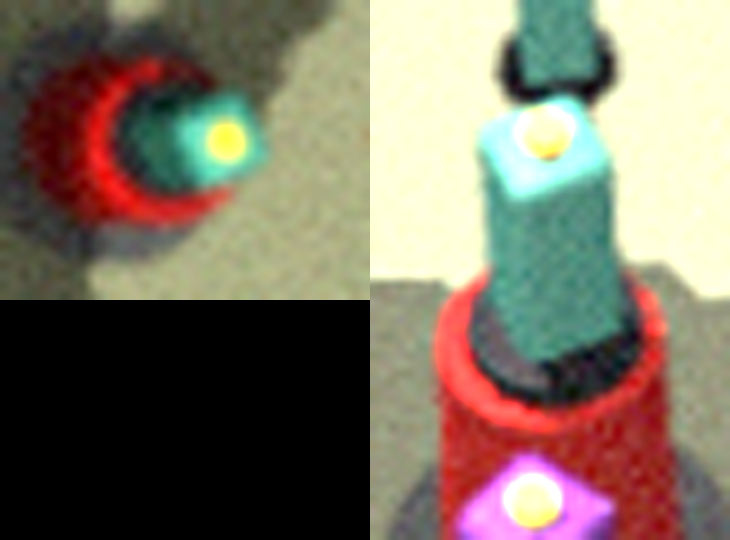

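The tester stands upright in its stand again, with sides at about 25°. I regrasp it with the jaws at +0.44.

```bash
python3 - <<'E'
from h import *
np.set_printoptions(precision=4,suppress=True)
p=np.array([.495,-.430,.121]);Y=.44
q=best_yaw(p,Y); print(q)
robot.grip(.5,60); robot.goto(p+[0,0,.16],down(q)); print(robot.move_straight(p,vel=.12,contact_N=8)); st("at")
robot.grip(0,60); robot.sleep(.2); st("grip")
print(robot.move_straight(p+[0,0,.15],vel=.1,contact_N=15)); st("up")
robot.goto([.5,-.22,.28],down(q)); print(tip_side())
f=cloud("top")
for n,w in(("ruby",(224,276,180,262)),("amber",(224,276,180,262))): print(n,find(f,n,win=w,z=.04))
H,S,V=[f["hsv"][...,i].astype(int) for i in range(3)];print(V[185:215:2,228:274:3])
for n,(u,v) in dict(ruby=(251,241.7),amber=(252.7,221.7),opal=(252.3,200)).items(): print(n,on_plane(f,[round(u)],[round(v)],.044))
crop(f,"r3",215,285,170,270,6)
E
```

```text
-2.701592653589793
False
at 69.6 [ 0.495 -0.43   0.122] [0.2 0.  1. ] 0.5
grip 70.0 [ 0.495 -0.43   0.122] [0.  0.4 5.5] 0.3
False
up 71.7 [ 0.495 -0.43   0.27 ] [ 0.7  0.2 -1.1] 0.3
exp px 287 217 tip px 287.8 216 17
[0.0016 0.0058 0.    ]
ruby (array([0.4689, 0.2073]), np.float64(1.687554469040724), array([0.1005, 0.0359]), 250)
amber (array([0.5599, 0.2161]), np.float64(1.5255741517108843), array([0.0965, 0.038 ]), 246)
[[ 92 142 118 113 108 100  97  98  97  94  97  99  99  99 100  99]
 [ 96  91 116 114 119 123 123 119 113 113 114 111 109 110 105 112]
 [ 96  85 127 126 121 134 131 137 132 130 130 131 129 124 125 124]
 [ 92  76 124 127 125 135 131 135 134 130 127 134 131 129 131 123]
 [ 98  73 125 126 128 130 126 121 117 116 127 115 129 125 128 123]
 [ 95  74 122 128 121  99 146 132 134 136 106  79 108 128 131 121]
 [ 98  70 124 123 131 184 190 197 181 167 186 185  82  93 128 129]
 [ 97  70 118 102 170 184 134 170 126 161 184 179 158  63 126 125]
 [ 98  66 113  96 159 166 125 163 135 134 167 165 155  72 129 120]
 [106  77 123 122 138 188 186 200 178 152 183 189 104 129 131 123]
 [104  70 127 135 120 111 143 143 140 141 105 102 125 129 132 119]
 [103  66 135 129 129 132 124 130 127 128 125 131 130 130 137 123]
 [105  66 131 133 129 135 132 137 136 136 133 140 131 132 136 118]
 [108  67 138 128 129 139 134 134 133 138 131 133 135 136 136 117]
 [107  57 134 131 131 132 131 131 134 139 133 136 139 136 135 122]]
ruby [[0.4848 0.2215 0.044 ]]
amber [[0.5548 0.2139 0.044 ]]
opal [[0.6324 0.2171 0.044 ]]
```

View pics/r3.png

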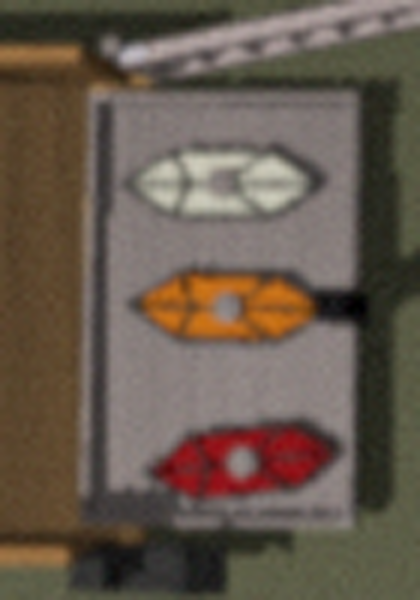

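The picture shows that ruby was knocked: its knot is now at crop (242,461), and it is still inside the tray and flat. Amber at (228,307) and opal at (222,181) are unmoved. The tester is well gripped (0.30), and I touch the knots where they now lie.

```bash
python3 - <<'E'
from h import *
np.set_printoptions(precision=4,suppress=True)
def touch(n,x,y):
    p=np.array([x,y,.172]); Y=best_yaw(p,-2.70)
    robot.goto(p+[0,0,.11],down(Y)); robot.move_straight(p,vel=.12)
    print(n,round(Y,2),robot.move_straight(p-[0,0,.020],vel=.02,contact_N=3)); st("touch")
    robot.sleep(.3); st("hold"); s=robot.sense()
    if s["wrist_force"][2]<2: robot.move_straight(s["tcp_pos"]-[0,0,.002],vel=.02); st("more")
    robot.sleep(.4); st("end")
    if n=="ruby":
        g=robot.grab_frame("side");cv2.imwrite("pics/touch.png",cv2.resize(g["image"][80:190,230:380,::-1],None,fx=5,fy=5,interpolation=cv2.INTER_CUBIC))
    robot.move_straight(p+[0,0,.11],vel=.12)
f=cloud("top");print(find(f,"ruby",win=(224,276,180,262),z=.04)[0])
touch("ruby",.469,.2075)
E
```

```text
[0.469 0.207]
ruby 0.44 True
touch 76.0 [0.469 0.207 0.161] [ 0.  -0.2  4.6] 0.3
hold 76.3 [0.469 0.207 0.16 ] [0.2 0.5 4.8] 0.3
end 76.7 [0.469 0.207 0.16 ] [ 1.3 -0.2  5.5] 0.29
```

View pics/touch.png

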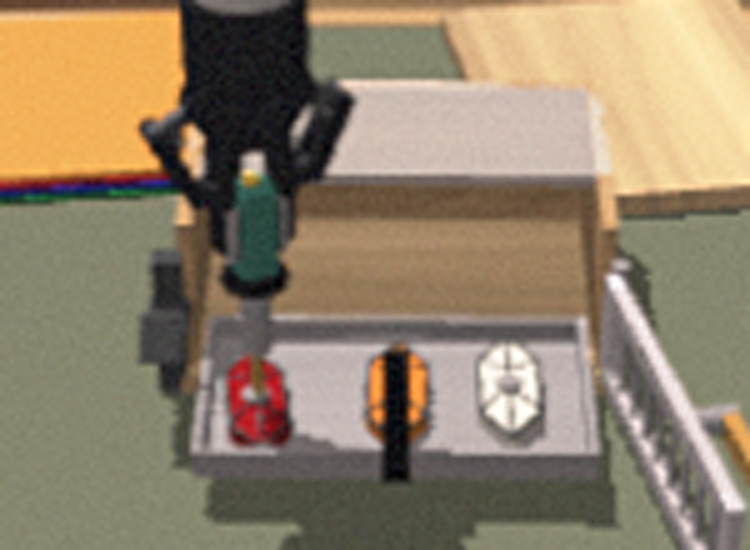

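The tip stands on ruby's knot at (258,393) and contact came at the expected height. The viewing budget is now used up, so numeric checks from here. Amber and opal are next.

```bash
python3 - <<'E'
from h import *
np.set_printoptions(precision=4,suppress=True)
def touch(n,x,y):
    p=np.array([x,y,.172]); Y=best_yaw(p,-2.70)
    robot.goto(p+[0,0,.11],down(Y)); robot.move_straight(p,vel=.12)
    print(n,round(Y,2),robot.move_straight(p-[0,0,.020],vel=.02,contact_N=3)); st("touch")
    robot.sleep(.8); st("end"); robot.move_straight(p+[0,0,.11],vel=.12)
touch("amber",.559,.2165); touch("opal",.633,.2185)
p=np.array([.495,-.430,.123])
robot.goto([.5,-.15,.30],down(.44)); print(tip_side())
f=cloud("top")
for n in("ruby","amber"): print(n,find(f,n,win=(224,276,180,262),z=.04)[:2])
w=((f["hsv"][...,2]>145)&(f["hsv"][...,1]<60)).astype(np.uint8);w[:,:226]=0;w[:,272:]=0;w[:186]=0;w[212:]=0
print("opal",leaf(f,w>0,.04))
robot.goto(p+[0,0,.15],down(.44))
print(robot.move_straight(p+[0,0,.01],vel=.08,contact_N=5)); st("a")
print(robot.move_straight(p-[0,0,.004],vel=.03,contact_N=4)); st("b")
E
```

```text
amber 0.44 True
touch 80.0 [0.559 0.216 0.161] [-0.1 -0.1  3.8] 0.29
end 80.8 [0.559 0.216 0.161] [0.5 0.6 4.9] 0.29
opal 0.44 True
touch 84.1 [0.633 0.218 0.161] [ 0.5 -0.4  3.5] 0.3
end 84.9 [0.633 0.218 0.161] [0.4 0.3 5.9] 0.29
exp px 287 192 tip px 288.5 191 18
[0.0001 0.0046 0.    ]
ruby (array([0.469 , 0.2071]), np.float64(1.6821956700975056))
amber (array([0.5599, 0.216 ]), np.float64(1.5247356559352678))
opal (array([0.6328, 0.2196]), np.float64(1.6409067389418361), (0.03380509093403816, 0.08928319811820984), 166)
False
a 90.6 [ 0.495 -0.43   0.134] [-0.1 -0.5 -1.2] 0.3
True
b 91.0 [ 0.495 -0.43   0.122] [-0.6  0.1  3.4] 0.29
```

```bash
python3 - <<'E'
from h import *
np.set_printoptions(precision=4,suppress=True)
s=robot.sense()["tcp_pos"]; robot.grip(.5); robot.sleep(.2); robot.move_straight(s+[0,0,.17],vel=.2)
Y=PSI-np.pi/2; d=np.array([np.cos(PSI),np.sin(PSI),0])
p=np.array([.556,.142,.100])+DG
robot.goto(p+[0,0,.17],down(Y))
f=cloud("top");z=f["P"][...,2];m=np.zeros(z.shape,bool);m[215:255,420:460]=1;m&=(z>.145);v,u=np.nonzero(m)
print("tester top",on_plane(f,u,v,.16).mean(0),len(u),np.nanmax(z[m]))
print(robot.move_straight(p,vel=.12,contact_N=10)); robot.grip(0,50); st("grip")
print(robot.move_straight(p+d*.155,vel=.07,contact_N=25)); st("in1")
print(robot.move_straight(p+d*.176,vel=.03,contact_N=12)); st("in2")
robot.grip(.5); robot.sleep(.3); s=robot.sense()["tcp_pos"]; st("rel"); robot.move_straight(s+[0,0,.17],vel=.2)
robot.goto([.45,-.1,.4],down(Y))
f=cloud("top");g=cloud("side");H,S,V=[f["hsv"][...,i].astype(int) for i in range(3)];z=f["P"][...,2]
m=np.zeros(z.shape,bool);m[205:235,205:240]=1;m&=(V<45)&(z>.1);v,u=np.nonzero(m);q=on_plane(f,u,v,.112);print("handle",q.mean(0),q.min(0),q.max(0))
# tab: red, high, in both views
for n,h,zz in(("top",f,.164),("side",g,.164)):
    H,S,V=[h["hsv"][...,i].astype(int) for i in range(3)];P=h["P"]
    m=((H<8)|(H>172))&(S>130)&(P[...,2]>.135)&(abs(P[...,0]-.76)<.06)&(abs(P[...,1]-.05)<.06)
    v,u=np.nonzero(m);print(n,len(u),np.nanmean(P[m],0),np.nanmax(P[m],0), on_plane(h,u[V[m]>130],v[V[m]>130],zz).mean(0) if (V[m]>130).any() else None)
    if n=="top":  # gate top edge
        m=(P[...,2]>.08)&(P[...,2]<.11)&(S<60)&(V>120)&(P[...,0]>.68)&(P[...,0]<.78)&(P[...,1]<.27)&(P[...,1]>.0)
        v,u=np.nonzero(m);q=on_plane(h,u,v,.095);k=np.polyfit(q[:,1],q[:,0],1);print("gate x=ky+c",k,"theta",np.pi/2-np.arctan(k[0])-.024,"ymin",q.min(0))
print("model",tab(1.8),tab(1.77))
E
```

```text
tester top [ 0.4949 -0.4307  0.16  ] 75 0.16912064833751234
False
grip 96.6 [0.556 0.142 0.093] [-2.2 -0.6  5.4] 0.2
False
in1 98.9 [0.56  0.297 0.093] [-2.4  0.1  4.8] 0.2
True
in2 99.5 [0.56  0.312 0.093] [-0.6 -2.1  3.2] 0.21
rel 100.2 [0.559 0.312 0.092] [ 0.8 -0.2 -0.1] 0.5
handle [0.5605 0.3111 0.112 ] [0.5514 0.3018 0.112 ] [0.5685 0.3189 0.112 ]
top 41 [0.7704 0.0443 0.1602] [0.7791 0.0575 0.1683] [0.7717 0.046  0.164 ]
gate x=ky+c [-0.1899  0.7516] theta 1.7344666510424895 ymin [0.6979 0.0067 0.095 ]
side 72 [0.7716 0.0416 0.1544] [0.7801 0.0615 0.1674] [0.7682 0.0363 0.164 ]
model [0.7676 0.0542 0.145 ] [0.761 0.052 0.145]
```

The tray is fully in. The tab measured at (0.771, 0.043) with the gate at 1.78 rad puts the hinge at about (0.700, 0.270). Next I close the gate.

```bash
sed -i 's/^HINGE=np.array([^)]*)/HINGE=np.array([.7003,.270])/' h.py; python3 - <<'E'
from h import *
np.set_printoptions(precision=4,suppress=True)
Y=PSI-np.pi;T=1.78
p=tab(T)+DG;print(p)
robot.grip(.6,40); robot.goto(p+[0,0,.14],down(Y+T)); print(robot.move_straight(p,vel=.12,contact_N=8)); robot.grip(0,40); st("grip")
for ph in(.1,.2,.28): robot.move_straight(tab(T,ph)+DG,vel=.05)
st("lift")
for th in list(np.arange(1.63,.12,-.15))+[.05,0.,-.008]:
    hit=robot.move_straight(tab(th,.28)+DG,vel=.1 if th>.1 else .03,attitude=down(Y+th),contact_N=25); st(f"{th:.2f} {hit}")
for ph in(.2,.1,.0): robot.move_straight(tab(-.005,ph)+DG,vel=.05); st(ph)
robot.grip(.6); robot.sleep(.3); robot.move_straight(tab(0)+DG+[0,0,.15],vel=.2)
robot.goto([.45,-.1,.4],down(Y+np.pi/2))
f=cloud("top");g=cloud("side");
for n,h in(("top",f),("side",g)):
    H,S,V=[h["hsv"][...,i].astype(int) for i in range(3)];P=h["P"]
    m=((H<8)|(H>172))&(S>130)&(P[...,2]>.14)&(abs(P[...,0]-.464)<.05)&(abs(P[...,1]-.25)<.06)
    v,u=np.nonzero(m);b=V[m]>130;print(n,len(u),np.nanmean(P[m],0),on_plane(h,u[b],v[b],.164).mean(0))
    m=(H>8)&(H<28)&(S>120)&(P[...,2]>.07)&(P[...,2]<.11)&(abs(P[...,0]-.464)<.085)&(abs(P[...,1]-.245)<.02)
    q=P[m];print("bar z slope",np.polyfit(q[:,0],q[:,2],1),len(q),q.min(0),q.max(0))
H,S,V=[f["hsv"][...,i].astype(int) for i in range(3)];z=f["P"][...,2]
m=np.zeros(z.shape,bool);m[180:256,229:237]=1;m&=(z>.085)&(z<.105)&(V>130)&(S<60);v,u=np.nonzero(m);q=on_plane(f,u,v,.095)
print("gate",np.polyfit(q[:,0],q[:,1],1),"was -.0211 .2862")
E
```

```text
[0.7704 0.0435 0.137 ]
False
grip 106.3 [0.771 0.044 0.138] [ 1.7 -0.1  1.3] 0.13
lift 107.3 [0.767 0.064 0.156] [ 3.4 -4.4  0.2] 0.13
1.63 False 107.8 [0.735 0.056 0.156] [ 1.8 -5.9  1.3] 0.14
1.48 False 108.3 [0.703 0.053 0.156] [ 0.2 -4.6  2.8] 0.14
1.33 False 108.8 [0.67  0.055 0.156] [-1.1 -6.2  3.2] 0.13
1.18 False 109.2 [0.638 0.062 0.156] [-2.7 -7.4  4.8] 0.13
1.03 False 109.7 [0.607 0.073 0.156] [-3.3 -6.8  7.1] 0.13
0.88 False 110.2 [0.578 0.089 0.156] [-6.1 -8.1 10.1] 0.14
0.73 False 110.7 [0.552 0.11  0.156] [-6.7 -8.4 11.8] 0.13
0.58 False 111.1 [0.529 0.134 0.156] [-9.2 -8.5 13.6] 0.13
0.43 False 111.6 [0.51  0.161 0.156] [-10.3  -7.5  14.7] 0.13
0.28 False 112.1 [0.495 0.191 0.156] [-12.1  -6.6  16. ] 0.13
0.13 False 112.6 [0.485 0.223 0.156] [-11.8  -4.9  15.7] 0.13
0.05 False 113.3 [0.481 0.24  0.156] [-10.1  -3.4  13.9] 0.14
0.00 False 113.8 [0.48  0.249 0.156] [-11.   -7.2  14.7] 0.13
-0.01 False 114.0 [0.48  0.25  0.156] [-12.4 -10.5  17.1] 0.14
0.2 114.3 [0.475 0.25  0.152] [-8.9 -9.3 15.4] 0.13
0.1 114.7 [0.468 0.25  0.145] [-7.2 -8.5  9.9] 0.13
0.0 115.0 [0.462 0.25  0.137] [-5.1 -8.   7.9] 0.14
top 46 [0.4637 0.2453 0.1593] [0.4648 0.2476 0.164 ]
bar z slope [0.0072 0.0829] 141 [0.395  0.2397 0.0725] [0.5339 0.2576 0.1097]
side 69 [0.4642 0.2452 0.1549] [0.4643 0.2502 0.164 ]
bar z slope [-0.0116  0.0894] 173 [0.3952 0.2368 0.0731] [0.5311 0.2573 0.099 ]
gate [-0.0212  0.2861] was -.0211 .2862
```

```bash
python3 - <<'E'
from h import *
np.set_printoptions(precision=4,suppress=True)
robot.goto([.45,.0,.45],down(PSI-np.pi/2))
f=cloud("top");z=f["P"][...,2];S=f["hsv"][...,1].astype(int)
m=np.zeros(z.shape,bool);m[215:255,420:460]=1;m&=(z>.145);v,u=np.nonzero(m);print("tester top",on_plane(f,u,v,.16).mean(0),len(u))
for u,v in((368,162),(403,175),(435,186)): print(f["P"][v,u])
P=f["P"]
for n in("ruby","amber"):
    H,S,V=[f["hsv"][...,i].astype(int) for i in range(3)]
    m=(((H<8)|(H>172)) if n=="ruby" else (H>7)&(H<22))&(S>150)&(z<.06)&(z>.02)&(P[...,1]>.31)&(P[...,1]<.35)&(P[...,0]>.45)&(P[...,0]<.67)
    print(n,m.sum(),np.nanmedian(P[m],0))
robot.close_job()
E
```

```text
tester top [ 0.4949 -0.4312  0.16  ] 72
[ 0.7644 -0.1977  0.009 ]
[ 0.7089 -0.3158  0.0497]
[ 0.6638 -0.4173  0.0875]
ruby 40 [0.476  0.3412 0.0419]
amber 11 [0.5607 0.3465 0.0429]
the job is handed in; nothing more can be done
```

The job is done and handed in at about 117 s of simulated time, with ruby, amber and opal in the tray (cobalt was absent). No verdict was reported, so what follows is from my own checks.

**What I did**
- Lifted the latch, swung the gate to about 1.78 rad, and pulled the tray 170 mm out to its stop.
- Laid the three leaves flat in the tray.
- Touched the knots in the order ruby, amber, opal with about 5 N for at least 0.7 s each.
- Put the tester back in its stand and pushed the tray in.
- Swung the gate shut by its tab and lowered the bar into the catch.

**Last checks**
- **Gate:** its top edge lies on the same line as at the start.
- **Latch:** the bar's slope reads within ±0.012 rad of level.
- **Tray:** the handle is back within about 1 mm of where it began.
- **Tester:** its top is within 2 mm of where it began, and it was seated at the same height as before.
- **Bowl, spool and jar:** depth readings at their starting pixels show no movement. I did no fuller check than that.
- **Ruby and amber:** the parts still visible sit at the height of a flat leaf.

**What went wrong or could not be checked**
- The first tester grasp was across the handle's corners because I had the sign of its yaw wrong. I put it back and regrasped it squarely.
- Ruby was knocked about 2 cm inside the tray before its touch. I measured it again, and it was still flat and inside the walls.
- The roof hides most of the leaves with the tray in. Opal was last measured just before I pushed the tray in.
- I used all 16 picture views by the ruby touch, so every later check was numeric only.

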